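Empty the tipping wash pan and wedge it upright

TASK

Tip the steel pan over by its handle bar so that all four metal movement holders slide out into the tray, then let the pan down gently until it stands fully upright on its stop. Then take the mallet and drive the wooden wedge in behind the pan with the mallet's head, not with the fingers, until it stops advancing and sits tight, and lay the mallet back down on the bench. Leave the loupe, the jar and the steel bench block alone.

Things in the scene. Friction and masses are not known exactly. Their poses are not given: they have to be found in the camera images.
- stand: Fixed grey stand of the pan, base plate 12 mm thick. Origin on the bench below the middle of the pan's hinge. Its x axis lies along the hinge, y points level to the side the pan pours to (tray side). Positions called 'stand x, y' below are along these axes from this origin. Hinge posts at stand x = -61 and +61 mm, y = 0, 100 mm high. Position and yaw vary.
- pan_hinge (a point): Middle of the pan's hinge axis: fixed, straight above the stand's origin, 95 mm above the bench; axes as the stand.
- pan (a joint): Hinge angle (rad) of the steel pan: 0 = upright on its stop; grows as it tips to stand +y; end stop 2.05. Weighs about 0.6 kg; raising it by its bar takes about 8 N at first. Let go below about 1.4 rad it falls back by itself and slams; further over it roughly stays. The holders slide out between 1.4 and 2.05 rad.
- pan_lip (a point): Middle of the pan's pouring lip. The upright pan is an open hopper 100 mm wide (stand x -50 to 50): back wall outside at stand y = -102 mm, from 25 to 125 mm above the bench; floor 70 mm deep (y); front wall flared 28 degrees up to this lip at stand y = +28 mm, 135 mm above the bench. Turns with the pan.
- pan_bar (a point): Middle of the pan's handle, a round dark bar 10 mm thick, 80 mm long, along stand x, on two arms behind the back wall. Pan upright: stand y = -125 mm, 165 mm above the bench. It goes over the top on a circle of 143 mm radius about the hinge, to stand y = +120 mm, 174 mm above the bench at full tip. Free space 25 mm below it: fingers can push or straddle it from above.
- tray: Fixed aluminium sorting tray 170 x 190 mm (its x, y), walls 30 mm high and 4 mm thick, dark lined floor 8 mm up; origin at the centre of its underside. Stands on the pouring side of the stand.
- wedge: Loose wooden wedge 120 mm long, 34 mm high, 0.09 kg, on the stand's base plate (12 mm above the bench). Origin at the bottom corner of the thin end, on its straight side; x points the way it is driven (stand +x). The straight face y = 0 bears on a fixed fence 28 mm high (stand x -110 to 30 mm); the other face slopes from y = 12 mm at the thin end to 32 mm at the butt (x = -120 mm).
- wedge_butt (a point): Centre of the wedge's butt, the end face 32 mm wide and 34 mm high that looks to the wedge's -x and is to be struck; 29 mm above the bench; axes as the wedge.
- wedge_gap (a point): Mouth of the gap behind the pan: fixed, at the pan's near edge (stand x = -50 mm), 30 mm above the bench; axes as the stand. The gap between fence and back wall is 20 to 24 mm (varies), so the wedge jams with 48 to 72 mm of its length past this point, not known beforehand. It jams by friction: driven home with about 15 to 20 N it stays tight.
- mallet: Loose mallet, about 0.22 kg, lying flat on the bench. Origin on its underside below the middle of the white head, a cylinder 34 mm thick, 76 mm long along the mallet's y (striking faces at y = +38 and -38 mm, centre 17 mm up). The handle, 20 mm thick, axis 17 mm up, runs from the head along -x to a square butt (24 x 26 x 34 mm) at x = -165 mm.
- mallet_grip (a point): Point on the axis of the mallet's handle, 50 mm from the head's middle towards the butt, 17 mm up (near the centre of mass); axes as the mallet.
- holder0_center (a point): Centre of one of four loose aluminium movement holders, stepped discs 33 mm in diameter, 18 mm high, 45 g, lying in the pan at the start.
- holder1_center (a point): Centre of one of four loose aluminium movement holders, stepped discs 33 mm in diameter, 18 mm high, 45 g, lying in the pan at the start.
- holder2_center (a point): Centre of one of four loose aluminium movement holders, stepped discs 33 mm in diameter, 18 mm high, 45 g, lying in the pan at the start.
- holder3_center (a point): Centre of one of four loose aluminium movement holders, stepped discs 33 mm in diameter, 18 mm high, 45 g, lying in the pan at the start.
- loupe: Bystander: black eye loupe, 60 mm tall, 40 mm wide, standing loose on the bench; origin at its underside.
- oil_jar: Bystander: closed glass jar, 70 mm tall, 52 mm wide, loose; origin at its underside.
- bench_block: Bystander: round steel bench block, 70 mm wide, 28 mm high, loose; origin at its underside.

How it is judged (in metres and radians):
On the way, in this order (a step that is already met when the one before it is completed fails the run):
1. the pan is tipped and all four holders lie in the tray (value of joint pan above 1 rad and x of holder0_center in the frame of tray between -0.083 and 0.083 m and y of holder0_center in the frame of tray between -0.093 and 0.093 m and z of each of holder0_center, holder1_center, holder2_center, holder3_center in the frame of tray below 0.045 m and x of holder1_center in the frame of tray between -0.083 and 0.083 m and y of holder1_center in the frame of tray between -0.093 and 0.093 m and x of holder2_center in the frame of tray between -0.083 and 0.083 m and y of holder2_center in the frame of tray between -0.093 and 0.093 m and x of holder3_center in the frame of tray between -0.083 and 0.083 m and y of holder3_center in the frame of tray between -0.093 and 0.093 m), for 0.1 s.
2. the pan stands upright on its stop again (value of joint pan below 0.04 rad), for 0.2 s.
3. the wedge is driven tight between fence and pan (contact force between wedge and pan above 4 N and value of joint pan below 0.04 rad), for 0.2 s.
At the end, for the whole second after the job is handed in: All four holders lie inside the tray; the pan is upright (within 0.04 rad of its stop) and still; the wedge is jammed, pressing on the pan with more than 4 N by itself; the mallet lies at rest on the bench (handle axis less than 28 mm up) (all of step 3 and x of holder0_center in the frame of tray between -0.083 and 0.083 m and y of holder0_center in the frame of tray between -0.093 and 0.093 m and z of each of holder0_center, holder1_center, holder2_center, holder3_center in the frame of tray below 0.045 m and x of holder1_center in the frame of tray between -0.083 and 0.083 m and y of holder1_center in the frame of tray between -0.093 and 0.093 m and x of holder2_center in the frame of tray between -0.083 and 0.083 m and y of holder2_center in the frame of tray between -0.093 and 0.093 m and x of holder3_center in the frame of tray between -0.083 and 0.083 m and y of holder3_center in the frame of tray between -0.093 and 0.093 m and height (world z) of mallet_grip below 0.028 m and linear speed of mallet below 0.02 m/s and linear speed of wedge below 0.01 m/s and velocity of joint pan between -0.05 and 0.05 rad/s); the robot touches nothing.
It fails at once if the pan slams down: it swings faster than 2 rad/s in the last 0.2 rad before its upright stop (velocity of joint pan below -2 rad/s and value of joint pan below 0.2 rad).
It fails at once if the wedge is pushed with the fingers or the arm (more than 1 N) (contact force between any of the fingers, the arm and wedge above 1 N).
It fails at once if the loupe is moved by more than 20 mm (distance of loupe from where it was at the start of the episode above 0.02 m).
It fails at once if the oil jar is moved by more than 20 mm (distance of oil_jar from where it was at the start of the episode above 0.02 m).
It fails at once if the bench block is moved by more than 20 mm (distance of bench_block from where it was at the start of the episode above 0.02 m).
It also fails if it takes over 72 s, if anything falls off the work surface, if the arm or the gripper's body presses on something with over 40 N, if the wrist force passes 120 N, or if a joint passes its speed limit or range.

ROBOT

A 6-joint arm with a two-finger parallel gripper is mounted at the origin on the work surface. World frame = base frame: x ahead of the robot, y to its left, z up, the work surface at z = 0. Lengths are in m, angles in degrees, forces in N, time in s.
With the tool pointing down it reaches from about 0.375 to 0.9 m from the base axis. Payload 3.1 kg.
Tool frame: the origin (TCP) lies on the centre line of the jaws, within the pads' length; the fingertips stand 25 mm ahead of it and the grasp point (between the pads) lies 6 mm ahead of it; z points along the fingers, y is the line along which they close (so a half turn about z gives the same grasp; the last joint's range is limited). The gripper opens to 87 mm and grips with 3 to 60 N. Pads are 19 mm wide; open, the fingers measure 117 mm over their backs; the gripper's body (75 mm by 190 mm) begins 51 mm behind the grasp point.
Start: joints at [59.616, 30.224, 82.088, -0, 67.689, -10.227], TCP at [0.215, 0.587, 0.248] pointing down, gripper open.
Joint ranges: [-176.69, 176.69], [-43.24, 126.21], [12.49, 139.97], [-82, 262], [0, 151.66], [-163.58, 163.58]. Speed limits (degrees/s): [159.86, 159.86, 180, 180, 180, 180].

INTERFACE

Orientations are given as a 3x3 rotation matrix whose columns are the frame's x, y, z axes.
In Python, from rig import read_state, capture, camera_params, hand_in gives the robot as it stands.
- The arm moves only by the tool apply_moves, never from a script. Its argument "rows" is a list of rows, each an object of numbers: "x", "y", "z": the shift along the tool's x, y, z in mm; "rx", "ry", "rz": the turn, a rotation vector about the tool's x, y, z in units of 6 degrees (1.0 is 6 degrees); "claw": the closure in counts, from 0 (fully open) to 255 (shut). A call has 1 to 10 rows; each row is the pose to reach, as a shift and turn from the pose commanded when the call began, along the tool's axes at that moment; what a row does not reach only later rows make up. A row lasts 1/8 s, in which the tool goes at most 62.5 mm and 10.7 degrees, less where a joint would pass 70% of its speed; a pose out of reach is approached as far as the arm can. A call with a gripper value outside its range is refused whole. The fingers move at their own pace and stop on an object; the grip force is fixed at half the most. Time passes only in rows, so rows that repeat a pose let the fingers close. It gives the time, the measured TCP pose, the force, the opening and the grip force at its end, in the units of the state.
- read_state(): the state, without advancing time (a new reading comes with each control period).
- capture(name): name is "scene" or "top" or "wrist"; returns (picture, depth): 480x640x3 uint8, red, green, blue; 480x640 float32, m along the optical axis (not along the pixel's ray), 0 where there is no reading.
- camera_params(name): a dict with "fx", "fy", "cx", "cy" (pixels), "D" ([k1, k2, p1, p2, k3] as OpenCV has them; the pictures are not rectified), "xyz" and "orientation" of the camera in the world. Camera axes: x right, y up, looking along -z (the intrinsics and any distortion apply to the point x, -y, -z); pixel columns grow to the right and rows downward; lengths in m; the calibration is good to about 2 mm. A picture is of the moment at which its call begins: read the wrist's pose just before it. camera_params takes no time and is no camera call; for the wrist camera it gives the pose at the moment of the call.
- hand_in(): hands the job in; it is judged then, once.
The state is a dict: "time_s": time; "joint_positions": joint angles; "qvel": joint speeds; "tau": joint torques, N m; "position": TCP position; "tcp_rot": TCP orientation; "force": force on the tool from outside, world axes, zero at the start; "moment": the same for the moment, N m; "opening": opening from 0.0 (shut) to 1.0 (fully open); "grasp_force": force on a finger pad.
Only numpy, scipy, OpenCV 4.12 (cv2) and the standard library are available. Lean on these libraries where they do the work, as an engineer would, in place of code of your own. Each camera call takes 0.05 s, during which the arm holds its last target. There are 200 camera calls.

## Working session

There is one attempt and no reset: what is moved stays moved. The work goes in short steps, Python scripts to look and compute and a tool call to move; the robot and the scene stay as the last step left them, time stands still between calls to the robot, and variables do not carry over. Pictures are saved under pics/ and viewed, at most 10 in all, crops included, and the job is handed in when it is done.

Besides the shell and the picture viewer there is one more tool, called after ">>>" as name([rows], argument=value, ...), one row to a line, values as JSON. apply_moves: Moves the arm, as the interface text tells. Its arguments: {"type":"object","properties":{"rows":{"type":"array"}},"required":["rows"]}

```bash
mkdir -p pics; ls
cat > h.py <<'E'
import numpy as np, cv2
from rig import read_state, capture, camera_params, hand_in
def grab(n):
    p=camera_params(n); im,d=capture(n); return im,d,p
def K(p): return np.array([[p['fx'],0,p['cx']],[0,p['fy'],p['cy']],[0,0,1.]])
def rays(p,uv):
    n=cv2.undistortPoints(np.array(uv,float).reshape(-1,1,2),K(p),np.array(p['D'],float)).reshape(-1,2)
    return np.c_[n[:,0],-n[:,1],-np.ones(len(n))]@np.array(p['orientation']).T
def onplane(p,uv,z):
    r=rays(p,uv);c=np.array(p['xyz']); return c+r*((z-c[2])/r[:,2])[:,None]
def cloud(p,uv,d):
    return np.array(p['xyz'])+rays(p,uv)*np.array(d).reshape(-1,1)
E
python3 - <<'E'
from h import *
import pickle
for n in ['scene','top']:
    im,d,p=grab(n); cv2.imwrite(f'pics/{n}0.png',im[:,:,::-1]); pickle.dump((im,d,p),open(n+'0.pkl','wb'))
    print(n,p,d.min(),d.max())
E
```

```text
pics
scene {'fx': 441.59902119089145, 'fy': 441.59902119089145, 'cx': 319.20375198365844, 'cy': 239.5584317855329, 'D': array([0.02274652, 0.        , 0.        , 0.        , 0.        ]), 'xyz': array([1.0034211 , 0.10485289, 0.66345064]), 'orientation': array([[-0.22098611, -0.75248642,  0.62042672],
       [ 0.97514075, -0.18111222,  0.12766709],
       [ 0.01629911,  0.63321603,  0.77380346]])} 0.0 3.122437
top {'fx': 551.4999012000787, 'fy': 551.4999012000787, 'cx': 312.84520624478967, 'cy': 234.70452940414563, 'D': array([-0.06812909,  0.        ,  0.        ,  0.        ,  0.        ]), 'xyz': array([0.40175922, 0.04027901, 1.080492  ]), 'orientation': array([[-0.12052354,  0.97040654, -0.20924918],
       [-0.99268804, -0.11639613,  0.03197482],
       [ 0.00667277,  0.21157288,  0.97733945]])} 0.0 2.0925813
```

View pics/scene0.png

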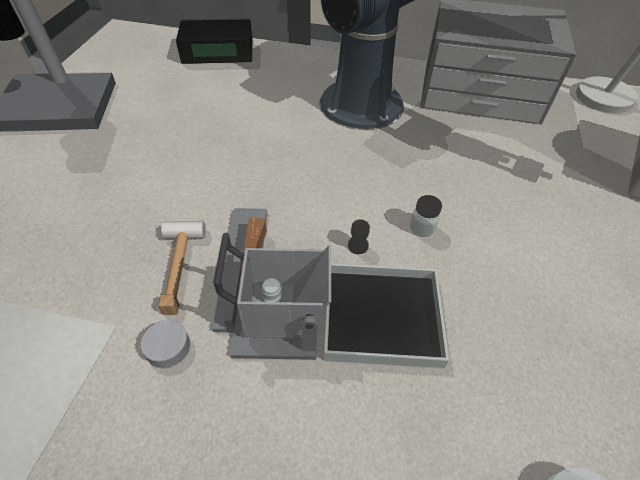

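View pics/top0.png

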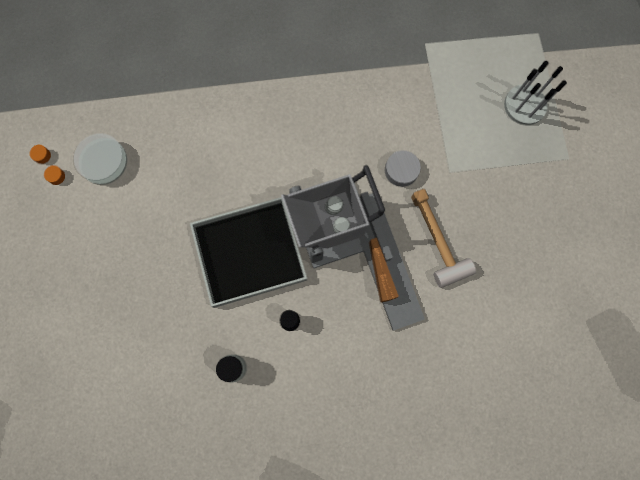

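The views show the pan (top ~(325,215)), the bar at (373,190), wedge (383,270), mallet head (455,273) with butt (421,197), tray (248,252), loupe (290,320), jar (230,369) and block (403,168).

```bash
cat > m.py <<'E'
from h import *
import pickle
im,d,p=pickle.load(open('top0.pkl','rb'))
v,u=np.mgrid[:480,:640]; P=cloud(p,np.c_[u.ravel(),v.ravel()],d.ravel()).reshape(480,640,3)
hsv=cv2.cvtColor(im,cv2.COLOR_RGB2HSV).astype(int); ok=d>0
def box(u0,v0,u1,v1): m=np.zeros((480,640),bool); m[v0:v1,u0:u1]=1; return m&ok
def rep(name,m,z=None):
    n,l,s,_=cv2.connectedComponentsWithStats(m.astype(np.uint8)); m=l==1+s[1:,4].argmax()
    uv=np.argwhere(m)[:,::-1]; X=P[m]
    Q=onplane(p,uv,z) if z else X
    r=cv2.minAreaRect((Q[:,:2]*1000).astype(np.float32))
    vec=np.linalg.svd(Q[:,:2]-Q[:,:2].mean(0),full_matrices=False)[2][0]
    print(name,len(uv),'zmed',X[:,2].round(3).tolist()[len(X)//2],'mean',Q.mean(0).round(4),'rect',np.round(r[0],1),np.round(r[1],1),round(r[2],1),'dir',np.degrees(np.arctan2(*vec[::-1])).round(1))
    print('   corners',np.round(cv2.boxPoints(r)).tolist())
Z=P[...,2]
rep('bar',box(350,150,390,235)&(Z>.145)&(Z<.185),.168)
brown=(hsv[...,1]>110)
rep('wedge',box(360,225,405,305)&brown,.046)
rep('mhandle',box(410,185,470,285)&brown,.024)
rep('mhead',box(425,255,480,292)&(hsv[...,1]<60)&(hsv[...,2]>130)&(Z>.012),.028)
rep('tray',box(185,195,312,310)&(Z>.02)&(Z<.038)&(hsv[...,1]<60),.030)
rep('loupe',box(275,305,305,335)&(Z>.045),.06)
rep('jar',box(210,350,250,385)&(Z>.055),.07)
rep('block',box(380,145,425,190)&(Z>.018)&(Z<.04),.028)
rep('pan',box(275,170,370,255)&(Z>.11)&(Z<.142))
lid=box(275,170,375,255)&(Z>.11)&(Z<.142)
cv2.imwrite('pics/c.png',np.hstack([cv2.resize(im[150:340,180:490,::-1],None,fx=2.5,fy=2.5)]))
E
python3 m.py
```

```text
bar 312 zmed 0.167 mean [ 0.6652 -0.1034  0.168 ] rect [ 664.8 -102.1] [92.2 14.5] 12.8 dir -168.1
   corners [[618.0, -105.0], [621.0, -119.0], [711.0, -99.0], [708.0, -85.0]]
wedge 853 zmed 0.046 mean [ 0.5342 -0.1148  0.046 ] rect [ 541.5 -109.9] [120.3  34.3] 11.5 dir -173.2
   corners [[479.0, -105.0], [486.0, -139.0], [604.0, -115.0], [597.0, -81.0]]
mhandle 813 zmed 0.026 mean [ 0.6176 -0.2317  0.024 ] rect [ 612.6 -230.3] [161.5  30.6] 12.7 dir -164.8
   corners [[530.0, -233.0], [537.0, -263.0], [695.0, -228.0], [688.0, -198.0]]
mhead 516 zmed 0.034 mean [ 0.523  -0.2601  0.028 ] rect [ 523.1 -259.9] [27.8 75.6] 15.8 dir 103.9
   corners [[499.0, -227.0], [520.0, -300.0], [547.0, -292.0], [526.0, -220.0]]
tray 979 zmed 0.028 mean [0.6118 0.1422 0.03  ] rect [611.  135.8] [172.1 188.9] 9.7 dir 85.8
   corners [[510.0, 214.0], [542.0, 28.0], [712.0, 57.0], [680.0, 243.0]]
loupe 271 zmed 0.062 mean [0.4691 0.0707 0.06  ] rect [468.6  71.2] [33.1 32.8] 83.2 dir -143.1
   corners [[450.0, 57.0], [483.0, 53.0], [487.0, 86.0], [454.0, 90.0]]
jar 536 zmed 0.068 mean [0.3927 0.1862 0.07  ] rect [392.9 185.7] [46.6 44. ] 84.9 dir 86.4
   corners [[369.0, 164.0], [413.0, 161.0], [417.0, 207.0], [373.0, 211.0]]
block 923 zmed 0.027 mean [ 0.7447 -0.1906  0.028 ] rect [ 744.  -190.1] [68.3 70.8] 56.3 dir 142.0
   corners [[696.0, -199.0], [754.0, -238.0], [792.0, -181.0], [733.0, -142.0]]
pan 1271 zmed 0.125 mean [ 0.6497 -0.0108  0.1237] rect [651.2 -28. ] [101.7 155.2] 11.5 dir 109.3
   corners [[586.0, 38.0], [617.0, -114.0], [717.0, -94.0], [686.0, 58.0]]
```

View pics/c.png

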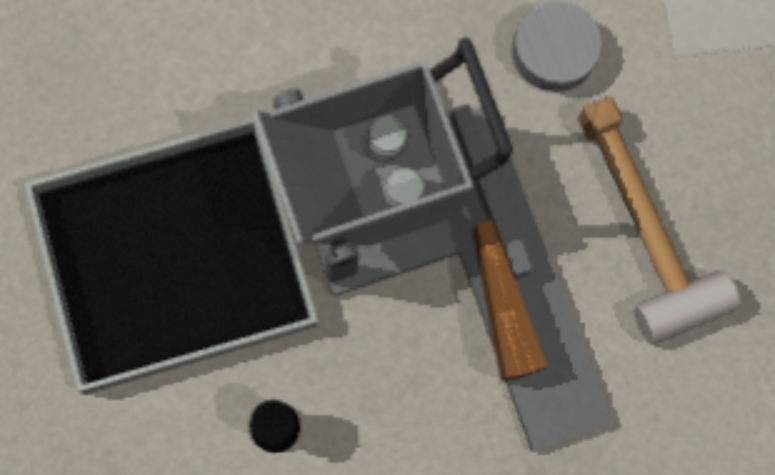

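```bash
cat >> h.py <<'E'
yaw=np.radians(11.5); O=np.array([.641,.0205])
S=np.array([[np.cos(yaw),-np.sin(yaw)],[np.sin(yaw),np.cos(yaw)]])
def s2w(x,y,z): return np.r_[O+S@[x,y],z]
def delta(tgt,ang=None):
    "tool shift (mm) to TCP target; rz units to bring tool y (tool down) to world heading ang deg"
    s=read_state(); R=np.array(s['tcp_rot']); t=(R.T@(np.array(tgt)-s['position']))*1000
    h=np.degrees(np.arctan2(R[1,1],R[0,1])); rz=None
    if ang is not None: rz=-(((ang-h)+90)%180-90)/6
    print('shift',t.round(1),'rz',rz,'tooly head',round(h,1),'j6',s['joint_positions'][5],'F',np.round(s['force'],1))
    return t
E
python3 - <<'E'
from h import *
s=read_state(); print(np.round(s['tcp_rot'],3),s['position'])
delta(s2w(0,-.125,.24),101.5)
E
```

```text
[[-0.939  0.345 -0.001]
 [ 0.345  0.939 -0.002]
 [ 0.    -0.002 -1.   ]] [0.21502099 0.58619527 0.24665892]
shift [-660.4 -490.7    7.4] rz -5.2760305078615275 tooly head 69.8 j6 -10.226303317821039 F [ 0.3 -0.3  0. ]
```

>>> apply_moves([
  {"x":-660,"y":-490,"z":-10,"rz":-5.28},
  {"x":-660,"y":-490,"z":-10,"rz":-5.28},
  {"x":-660,"y":-490,"z":-10,"rz":-5.28},
  {"x":-660,"y":-490,"z":-10,"rz":-5.28},
  {"x":-660,"y":-490,"z":-10,"rz":-5.28},
  {"x":-660,"y":-490,"z":-10,"rz":-5.28},
  {"x":-660,"y":-490,"z":-10,"rz":-5.28},
  {"x":-660,"y":-490,"z":-10,"rz":-5.28},
  {"x":-660,"y":-490,"z":-10,"rz":-5.28},
  {"x":-660,"y":-490,"z":-10,"rz":-5.28},
])

```text
validation failed for argument at $.ro...
```

Run:
```python
from h import *
delta(s2w(0,-.125,.24),101.5); print(read_state()['position'])
```

```text
shift [-660.4 -490.7    7.4] rz -5.2760305078615275 tooly head 69.8 j6 -10.226303317821039 F [ 0.3 -0.3  0. ]
[0.21502099 0.58619527 0.24665892]
```

>>> apply_moves([
  {"x":-660,"y":-490,"z":-10,"rx":0,"ry":0,"rz":-5.28,"claw":0},
])

```text
time_s: 0.22
position: [0.2476, 0.5379, 0.2477]
tcp_rot: [[-0.987, 0.159, 0.0], [0.159, 0.987, 0.002], [-0.0, 0.002, -1.0]]
force: [1.2, -0.4, 0.1]
opening: 0.999
grasp_force: 0.0
```

Run:
```python
from h import *
delta(s2w(0,-.125,.25),101.5)
```

```text
shift [-514.9 -565.    -3.3] rz -3.4454043377895993 tooly head 80.8 j6 -26.38962186545287 F [ 1.2 -0.4  0.1]
```

>>> apply_moves([
  {"x":-515,"y":-565,"z":-3,"rx":0,"ry":0,"rz":-3.45,"claw":0},
  {"x":-515,"y":-565,"z":-3,"rx":0,"ry":0,"rz":-3.45,"claw":0},
  {"x":-515,"y":-565,"z":-3,"rx":0,"ry":0,"rz":-3.45,"claw":0},
  {"x":-515,"y":-565,"z":-3,"rx":0,"ry":0,"rz":-3.45,"claw":0},
  {"x":-515,"y":-565,"z":-3,"rx":0,"ry":0,"rz":-3.45,"claw":0},
  {"x":-515,"y":-565,"z":-3,"rx":0,"ry":0,"rz":-3.45,"claw":0},
  {"x":-515,"y":-565,"z":-3,"rx":0,"ry":0,"rz":-3.45,"claw":0},
  {"x":-515,"y":-565,"z":-3,"rx":0,"ry":0,"rz":-3.45,"claw":0},
  {"x":-515,"y":-565,"z":-3,"rx":0,"ry":0,"rz":-3.45,"claw":0},
  {"x":-515,"y":-565,"z":-3,"rx":0,"ry":0,"rz":-3.45,"claw":0},
])

```text
time_s: 1.48
position: [0.5817, 0.015, 0.2504]
tcp_rot: [[-0.982, -0.19, -0.001], [-0.19, 0.982, 0.0], [0.0, 0.0, -1.0]]
force: [0.0, 0.7, -0.8]
opening: 1.004
grasp_force: 0.0
```

Run:
```python
from h import *
delta(s2w(0,-.125,.25),101.5)
```

```text
shift [ -60.5 -130.8    0.3] rz -0.09324677392608531 tooly head 100.9 j6 -110.4808686281523 F [ 0.   0.7 -0.8]
```

>>> apply_moves([
  {"x":-60,"y":-131,"z":0,"rx":0,"ry":0,"rz":-0.1,"claw":0},
  {"x":-60,"y":-131,"z":0,"rx":0,"ry":0,"rz":-0.1,"claw":0},
  {"x":-60,"y":-131,"z":0,"rx":0,"ry":0,"rz":-0.1,"claw":0},
  {"x":-60,"y":-131,"z":0,"rx":0,"ry":0,"rz":-0.1,"claw":0},
])

```text
time_s: 1.98
position: [0.6646, -0.1011, 0.2497]
tcp_rot: [[-0.98, -0.199, -0.002], [-0.199, 0.98, 0.001], [0.001, 0.001, -1.0]]
force: [-0.8, 0.1, -0.3]
opening: 0.998
grasp_force: 0.0
```

Run:
```python
from h import *
delta(s2w(0,-.125,.25),101.5)
im,d,p=grab('wrist'); cv2.imwrite('pics/w1.png',im[:,:,::-1])
v,u=np.mgrid[:480,:640]; P=cloud(p,np.c_[u.ravel(),v.ravel()],d.ravel())
X=P[(d.ravel()>0)]; 
L=np.c_[(X[:,:2]-O)@S,X[:,2]]
b=L[(abs(L[:,0])<30)&(L[:,1]<-.112)&(L[:,1]>-.145)&(L[:,2]>.15)&(L[:,2]<.19)]
print(p['xyz'],len(b))
if len(b):
  for x0 in (-.03,-.01,.01,.03):
    q=b[abs(b[:,0]-x0)<.01]; print(x0,len(q),np.percentile(q[:,1],[2,50,98]).round(4),q[:,2].max().round(4)) if len(q) else 0
e=L[(L[:,2]>.15)&(L[:,2]<.19)&(L[:,1]<-.11)&(L[:,1]>-.15)]; print('x ext',np.percentile(e[:,0],[1,99]))
```

```text
shift [-1.1 -1.1 -0.3] rz -0.006957194901417552 tooly head 101.5 j6 -119.62794691751454 F [-0.8  0.1 -0.3]
[ 0.59287668 -0.1152719   0.38662402] 2018
-0.03 548 [-0.1321 -0.1272 -0.1225] 0.1712
-0.01 500 [-0.1318 -0.127  -0.1225] 0.1713
0.01 457 [-0.1314 -0.1269 -0.1225] 0.1714
0.03 345 [-0.1315 -0.1263 -0.1218] 0.1708
x ext [-0.04467058  0.03429034]
```

View pics/w1.png

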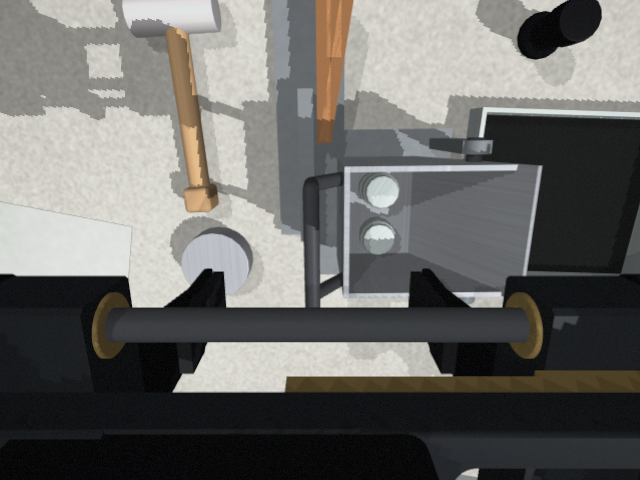

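>>> apply_moves([
  {"x":2,"y":-3,"z":40,"rx":0,"ry":0,"rz":0,"claw":0},
  {"x":2,"y":-3,"z":79,"rx":0,"ry":0,"rz":0,"claw":150},
  {"x":2,"y":-3,"z":79,"rx":0,"ry":0,"rz":0,"claw":150},
  {"x":2,"y":-3,"z":79,"rx":0,"ry":0,"rz":0,"claw":255},
  {"x":2,"y":-3,"z":79,"rx":0,"ry":0,"rz":0,"claw":255},
  {"x":2,"y":-3,"z":79,"rx":0,"ry":0,"rz":0,"claw":255},
  {"x":2,"y":-3,"z":79,"rx":0,"ry":0,"rz":0,"claw":255},
])

```text
time_s: 2.9
position: [0.6638, -0.1039, 0.1726]
tcp_rot: [[-0.98, -0.2, 0.001], [-0.2, 0.98, -0.0], [-0.001, -0.001, -1.0]]
force: [0.4, 0.2, -0.1]
opening: 0.403
grasp_force: 0.0
```

Run:
```python
from h import *
s=read_state();print((np.array(s['position'][:2])-O)@S, s['force'],s['moment'],s['opening'])
```

```text
[-0.00241772 -0.1264155 ] [ 0.37033992  0.21620184 -0.14504816] [ 0.0259712   0.06619177 -0.02398869] 0.4025460254006915
```

Still closing; continue.

>>> apply_moves([
  {"x":0,"y":0,"z":0,"rx":0,"ry":0,"rz":0,"claw":255},
  {"x":0,"y":0,"z":0,"rx":0,"ry":0,"rz":0,"claw":255},
  {"x":0,"y":0,"z":0,"rx":0,"ry":0,"rz":0,"claw":255},
  {"x":0,"y":0,"z":0,"rx":0,"ry":0,"rz":0,"claw":255},
  {"x":0,"y":0,"z":0,"rx":0,"ry":0,"rz":0,"claw":255},
  {"x":0,"y":0,"z":0,"rx":0,"ry":0,"rz":0,"claw":255},
])

```text
time_s: 3.65
position: [0.6637, -0.1048, 0.1717]
tcp_rot: [[-0.98, -0.2, 0.0], [-0.2, 0.98, -0.002], [-0.0, -0.002, -1.0]]
force: [0.3, -4.8, -1.3]
opening: 0.109
grasp_force: 30.0
```

Run:
```python
from h import *
s=read_state();print((np.array(s['position'][:2])-O)@S, S.T@s['force'][:2],s['force'][2],s['moment'],s['opening'])
# circle path in tool y,z from start angle
import math
a0=math.atan2(70,-125)
for th in np.arange(0,2.06,.1):
    a=a0-th; y=143.3*math.cos(a)+125; z=143.3*math.sin(a)-70
    print(round(th,2),'y %.0f z %.0f'%(y,-z),end=' | ')
```

```text
[-0.00273354 -0.12727959] [-0.64813963 -4.77088683] -1.342570764382006 [-0.85312618 -0.0828515  -0.07502239] 0.10911061116586022
0.0 y -0 z -0 | 0.1 y 8 z -12 | 0.2 y 16 z -23 | 0.3 y 26 z -34 | 0.4 y 37 z -43 | 0.5 y 49 z -51 | 0.6 y 61 z -58 | 0.7 y 74 z -64 | 0.8 y 88 z -68 | 0.9 y 102 z -71 | 1.0 y 116 z -73 | 1.1 y 131 z -73 | 1.2 y 145 z -72 | 1.3 y 159 z -69 | 1.4 y 173 z -65 | 1.5 y 186 z -60 | 1.6 y 199 z -53 | 1.7 y 211 z -45 | 1.8 y 222 z -36 | 1.9 y 232 z -26 | 2.0 y 241 z -15 |
```

>>> apply_moves([
  {"x":0,"y":4,"z":-6,"rx":0,"ry":0,"rz":0,"claw":255},
  {"x":0,"y":8,"z":-12,"rx":0,"ry":0,"rz":0,"claw":255},
  {"x":0,"y":16,"z":-23,"rx":0,"ry":0,"rz":0,"claw":255},
  {"x":0,"y":26,"z":-34,"rx":0,"ry":0,"rz":0,"claw":255},
  {"x":0,"y":37,"z":-43,"rx":0,"ry":0,"rz":0,"claw":255},
  {"x":0,"y":49,"z":-51,"rx":0,"ry":0,"rz":0,"claw":255},
  {"x":0,"y":61,"z":-58,"rx":0,"ry":0,"rz":0,"claw":255},
])

```text
time_s: 4.53
position: [0.6513, -0.0468, 0.2313]
tcp_rot: [[-0.98, -0.201, 0.001], [-0.201, 0.98, -0.006], [0.001, -0.006, -1.0]]
force: [-2.3, -9.5, 3.6]
opening: 0.1
grasp_force: 30.0
```

Run:
```python
from h import *
s=read_state();print((np.array(s['position'][:2])-O)@S, s['position'][2],S.T@s['force'][:2],s['force'][2],s['moment'],s['opening'])
im,d,p=grab('scene'); cv2.imwrite('pics/s2.png',im[100:400,130:480,::-1])
```

```text
[-0.00328947 -0.06797023] 0.23130590205303658 [-4.16211258 -8.81655054] 3.5623071828872463 [-1.68526311  0.25023311  0.03861402] 0.09975079238559457
```

View pics/s2.png

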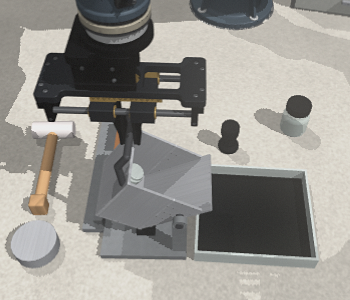

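>>> apply_moves([
  {"x":0,"y":13,"z":-6,"rx":0,"ry":0,"rz":0,"claw":255},
  {"x":0,"y":27,"z":-10,"rx":0,"ry":0,"rz":0,"claw":255},
  {"x":0,"y":41,"z":-13,"rx":0,"ry":0,"rz":0,"claw":255},
  {"x":0,"y":55,"z":-15,"rx":0,"ry":0,"rz":0,"claw":255},
  {"x":0,"y":70,"z":-15,"rx":0,"ry":0,"rz":0,"claw":255},
  {"x":0,"y":84,"z":-14,"rx":0,"ry":0,"rz":0,"claw":255},
  {"x":0,"y":98,"z":-11,"rx":0,"ry":0,"rz":0,"claw":255},
  {"x":0,"y":112,"z":-7,"rx":0,"ry":0,"rz":0,"claw":255},
  {"x":0,"y":125,"z":-2,"rx":0,"ry":0,"rz":0,"claw":255},
])

```text
time_s: 5.7
position: [0.6256, 0.0794, 0.2314]
tcp_rot: [[-0.98, -0.201, -0.001], [-0.201, 0.98, 0.0], [0.001, 0.0, -1.0]]
force: [-2.1, -4.1, 1.4]
opening: 0.099
grasp_force: 30.0
```

Run:
```python
from h import *
s=read_state();print((np.array(s['position'][:2])-O)@S, s['position'][2],S.T@s['force'][:2],s['force'][2],s['moment'],s['opening'])
```

```text
[-0.00333374  0.06076959] 0.23135146762881204 [-2.82203699 -3.56496321] 1.3610045869777396 [-0.82650811  0.16780244  0.07200087] 0.09931746168304151
```

>>> apply_moves([
  {"x":0,"y":13,"z":7,"rx":0,"ry":0,"rz":0,"claw":255},
  {"x":0,"y":25,"z":15,"rx":0,"ry":0,"rz":0,"claw":255},
  {"x":0,"y":36,"z":24,"rx":0,"ry":0,"rz":0,"claw":255},
  {"x":0,"y":46,"z":34,"rx":0,"ry":0,"rz":0,"claw":255},
  {"x":0,"y":55,"z":45,"rx":0,"ry":0,"rz":0,"claw":255},
  {"x":0,"y":55,"z":45,"rx":0,"ry":0,"rz":0,"claw":255},
  {"x":0,"y":55,"z":45,"rx":0,"ry":0,"rz":0,"claw":255},
  {"x":0,"y":55,"z":45,"rx":0,"ry":0,"rz":0,"claw":255},
])

```text
time_s: 6.7
position: [0.6149, 0.1323, 0.1866]
tcp_rot: [[-0.98, -0.2, -0.001], [-0.2, 0.98, 0.0], [0.001, 0.001, -1.0]]
force: [-1.3, -2.0, -1.7]
opening: 0.101
grasp_force: 30.0
```

Run:
```python
from h import *
s=read_state();print((np.array(s['position'][:2])-O)@S, s['position'][2],S.T@s['force'][:2],s['force'][2],s['moment'],s['opening'])
im,d,p=grab('scene'); a=cv2.resize(im[190:390,190:470,::-1],None,fx=1.5,fy=1.5)
im,d,p=grab('top'); b=cv2.resize(im[160:340,180:380,::-1],(333,300)); cv2.imwrite('pics/s3.png',np.hstack([a,b]))
```

```text
[-0.00333633  0.11472375] 0.18660693372690484 [-1.69120137 -1.67142412] -1.737808196805653 [-0.31135846  0.27898452  0.04474357] 0.10057334271310538
```

View pics/s3.png

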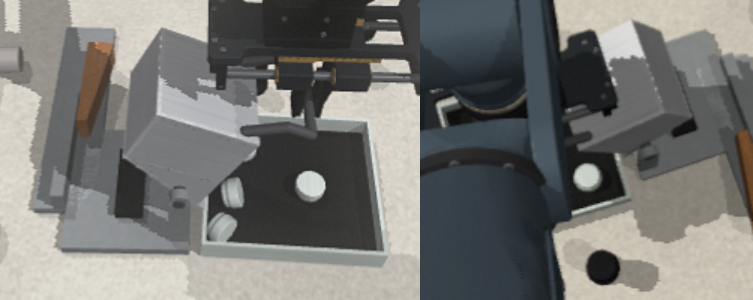

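>>> apply_moves([
  {"x":0,"y":3,"z":4,"rx":0,"ry":0,"rz":0,"claw":255},
  {"x":0,"y":3,"z":4,"rx":0,"ry":0,"rz":0,"claw":255},
  {"x":0,"y":3,"z":4,"rx":0,"ry":0,"rz":0,"claw":255},
  {"x":0,"y":3,"z":4,"rx":0,"ry":0,"rz":0,"claw":255},
  {"x":0,"y":3,"z":4,"rx":0,"ry":0,"rz":0,"claw":255},
  {"x":0,"y":3,"z":4,"rx":0,"ry":0,"rz":0,"claw":255},
])

```text
time_s: 7.55
position: [0.6144, 0.135, 0.1826]
tcp_rot: [[-0.98, -0.201, -0.001], [-0.201, 0.98, -0.001], [0.001, -0.0, -1.0]]
force: [-2.7, -3.9, -0.9]
opening: 0.1
grasp_force: 30.0
```

Run:
```python
from h import *
s=read_state();print((np.array(s['position'][:2])-O)@S, s['position'][2],S.T@s['force'][:2],s['force'][2])
im,d,p=grab('scene'); a=cv2.resize(im[240:370,290:450,::-1],None,fx=4,fy=4); cv2.imwrite('pics/s4.png',a)
v,u=np.mgrid[240:370,290:450]; P=cloud(p,np.c_[u.ravel(),v.ravel()],d[240:370,290:450].ravel())
T=np.array([.611,.1358]); t=np.radians(9.7); B=np.array([[np.cos(t),-np.sin(t)],[np.sin(t),np.cos(t)]])
Q=np.c_[(P[:,:2]-T)@B,P[:,2]]
hsv=cv2.cvtColor(im[240:370,290:450],cv2.COLOR_RGB2HSV).reshape(-1,3)
m=(abs(Q[:,0])<.079)&(abs(Q[:,1])<.089)&(Q[:,2]>.014)&(Q[:,2]<.05)&(hsv[:,2]>90)
n,l,st,_=cv2.connectedComponentsWithStats(m.reshape(130,160).astype(np.uint8))
for i in range(1,n):
    if st[i,4]>20: q=Q[l.ravel()==i]; print(st[i],q.mean(0).round(3),q[:,2].max().round(3),q.min(0).round(3),q.max(0).round(3))
```

```text
[-0.00327801  0.11747742] 0.1825623539379032 [-3.4268156  -3.29642663] -0.8732693643367423
[ 97  64  20  20 317] [0.007 0.021 0.024] 0.028 [-0.011  0.006  0.014] [0.021 0.037 0.028]
[ 48  68  15  21 246] [ 0.026 -0.064  0.032] 0.041 [ 0.009 -0.075  0.014] [ 0.038 -0.051  0.041]
[ 39  91  19  20 271] [ 0.067 -0.075  0.033] 0.042 [ 0.05  -0.088  0.014] [ 0.078 -0.059  0.042]
```

View pics/s4.png

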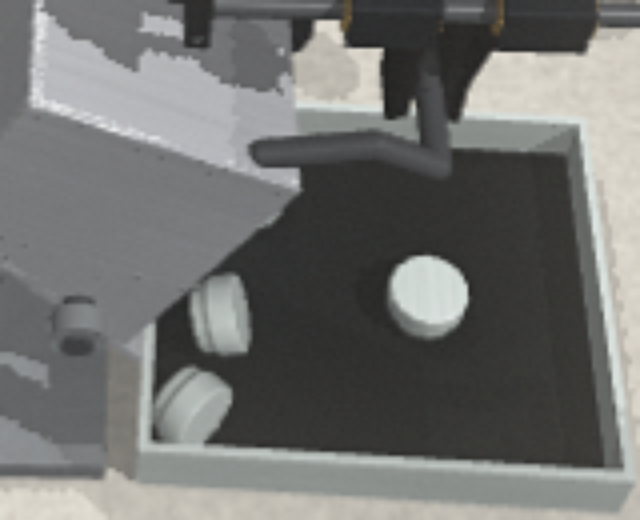

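```bash
cat >> h.py <<'E'
def holders(cam):
    im,d,p=grab(cam)
    v,u=np.mgrid[:480,:640]; P=cloud(p,np.c_[u.ravel(),v.ravel()],d.ravel())
    T=np.array([.611,.1358]); t=np.radians(9.7); B=np.array([[np.cos(t),-np.sin(t)],[np.sin(t),np.cos(t)]])
    Q=np.c_[(P[:,:2]-T)@B,P[:,2]]
    val=im.max(2).ravel()
    m=(d.ravel()>0)&(abs(Q[:,0])<.080)&(abs(Q[:,1])<.090)&(Q[:,2]>.012)&(Q[:,2]<.05)&(val>80)
    n,l,st,_=cv2.connectedComponentsWithStats(m.reshape(480,640).astype(np.uint8))
    for i in range(1,n):
        if st[i,4]>20: q=Q[l.ravel()==i]; print(st[i],q.mean(0).round(3),q.min(0).round(3),q.max(0).round(3))
    return im
E
python3 - <<'E'
from h import *
im=holders('wrist'); cv2.imwrite('pics/w5.png',im[:,:,::-1])
E
```

```text
[200 113   8  12  50] [-0.076 -0.09   0.022] [-0.08  -0.09   0.013] [-0.072 -0.09   0.031]
[ 235  139   42   41 1337] [-0.047 -0.051  0.024] [-0.062 -0.068  0.012] [-0.03  -0.036  0.028]
[203 150   7  12  25] [-0.047 -0.09   0.02 ] [-0.052 -0.09   0.013] [-0.043 -0.089  0.03 ]
[ 328  203   38   41 1228] [0.002 0.023 0.025] [-0.013  0.008  0.016] [0.019 0.039 0.028]
[223 238  36  23 676] [ 0.024 -0.062  0.033] [ 0.013 -0.076  0.013] [ 0.036 -0.051  0.042]
[227 270  16   6  66] [ 0.048 -0.069  0.026] [ 0.046 -0.074  0.02 ] [ 0.051 -0.063  0.032]
```

View pics/w5.png

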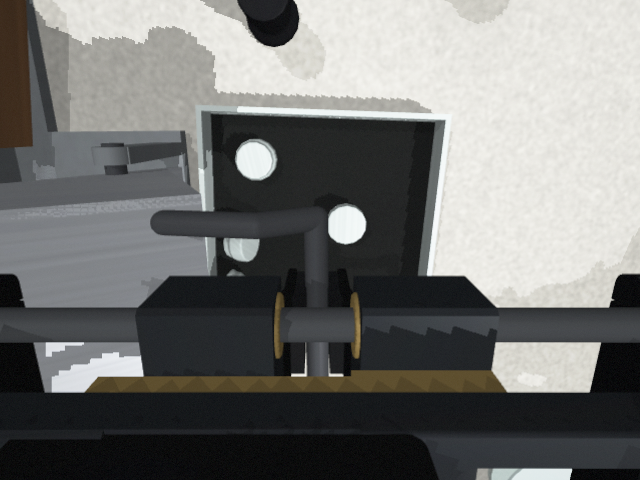

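>>> apply_moves([
  {"x":0,"y":-12,"z":-15,"rx":0,"ry":0,"rz":0,"claw":255},
  {"x":0,"y":-22,"z":-25,"rx":0,"ry":0,"rz":0,"claw":255},
  {"x":0,"y":-33,"z":-34,"rx":0,"ry":0,"rz":0,"claw":255},
  {"x":0,"y":-45,"z":-42,"rx":0,"ry":0,"rz":0,"claw":255},
  {"x":0,"y":-58,"z":-49,"rx":0,"ry":0,"rz":0,"claw":255},
  {"x":0,"y":-71,"z":-54,"rx":0,"ry":0,"rz":0,"claw":255},
  {"x":0,"y":-85,"z":-58,"rx":0,"ry":0,"rz":0,"claw":255},
  {"x":0,"y":-99,"z":-61,"rx":0,"ry":0,"rz":0,"claw":255},
  {"x":0,"y":-113,"z":-62,"rx":0,"ry":0,"rz":0,"claw":255},
  {"x":0,"y":-128,"z":-62,"rx":0,"ry":0,"rz":0,"claw":255},
])

```text
time_s: 8.9
position: [0.6414, 0.0085, 0.246]
tcp_rot: [[-0.98, -0.2, 0.003], [-0.2, 0.98, -0.001], [-0.003, -0.001, -1.0]]
force: [-0.7, 1.0, 2.1]
opening: 0.102
grasp_force: 30.0
```

Run:
```python
from h import *
s=read_state();print((np.array(s['position'][:2])-O)@S, s['position'][2],S.T@s['force'][:2],s['force'][2],s['moment'])
```

```text
[-0.00202247 -0.01180412] 0.2459533612023348 [-0.53022494  1.14741032] 2.14854024432741 [0.39860546 0.28095443 0.03205131]
```

>>> apply_moves([
  {"x":0,"y":-14,"z":2,"rx":0,"ry":0,"rz":0,"claw":255},
  {"x":0,"y":-28,"z":5,"rx":0,"ry":0,"rz":0,"claw":255},
  {"x":0,"y":-42,"z":9,"rx":0,"ry":0,"rz":0,"claw":255},
  {"x":0,"y":-55,"z":15,"rx":0,"ry":0,"rz":0,"claw":255},
  {"x":0,"y":-67,"z":22,"rx":0,"ry":0,"rz":0,"claw":255},
  {"x":0,"y":-79,"z":30,"rx":0,"ry":0,"rz":0,"claw":255},
  {"x":0,"y":-90,"z":39,"rx":0,"ry":0,"rz":0,"claw":255},
  {"x":0,"y":-95,"z":45,"rx":0,"ry":0,"rz":0,"claw":255},
  {"x":0,"y":-100,"z":50,"rx":0,"ry":0,"rz":0,"claw":255},
])

```text
time_s: 10.02
position: [0.6613, -0.0885, 0.1941]
tcp_rot: [[-0.98, -0.2, 0.002], [-0.2, 0.98, 0.0], [-0.002, -0.0, -1.0]]
force: [4.4, 0.9, 0.0]
opening: 0.103
grasp_force: 30.0
```

Run:
```python
from h import *
s=read_state();print((np.array(s['position'][:2])-O)@S, s['position'][2],S.T@s['force'][:2],s['force'][2],s['moment'])
```

```text
[-0.00181152 -0.11089464] 0.1941142159620119 [ 4.50080674 -0.040277  ] 0.02214273194424843 [ 0.32827222 -0.66946735  0.0379726 ]
```

>>> apply_moves([
  {"x":0,"y":-4,"z":6,"rx":0,"ry":0,"rz":0,"claw":255},
  {"x":0,"y":-8,"z":11,"rx":0,"ry":0,"rz":0,"claw":255},
  {"x":0,"y":-12,"z":17,"rx":0,"ry":0,"rz":0,"claw":255},
  {"x":0,"y":-16,"z":22,"rx":0,"ry":0,"rz":0,"claw":255},
  {"x":0,"y":-16,"z":24,"rx":0,"ry":0,"rz":0,"claw":255},
  {"x":0,"y":-16,"z":24,"rx":0,"ry":0,"rz":0,"claw":255},
  {"x":0,"y":-16,"z":24,"rx":0,"ry":0,"rz":0,"claw":255},
])

```text
time_s: 10.9
position: [0.6645, -0.1045, 0.1703]
tcp_rot: [[-0.98, -0.201, 0.002], [-0.201, 0.98, -0.001], [-0.002, -0.002, -1.0]]
force: [5.2, -0.9, -0.6]
opening: 0.104
grasp_force: 30.1
```

Run:
```python
from h import *
s=read_state();print((np.array(s['position'][:2])-O)@S, s['position'][2],S.T@s['force'][:2],s['force'][2],s['moment'])
```

```text
[-0.00187273 -0.12718296] 0.1702640258448612 [ 4.90421244 -1.9057281 ] -0.5502633470105969 [ 0.09558364 -0.90611089  0.05313624]
```

>>> apply_moves([
  {"x":0,"y":0,"z":0,"rx":0,"ry":0,"rz":0,"claw":60},
  {"x":0,"y":0,"z":0,"rx":0,"ry":0,"rz":0,"claw":60},
  {"x":0,"y":0,"z":0,"rx":0,"ry":0,"rz":0,"claw":60},
  {"x":0,"y":0,"z":0,"rx":0,"ry":0,"rz":0,"claw":60},
  {"x":0,"y":0,"z":-40,"rx":0,"ry":0,"rz":0,"claw":0},
  {"x":0,"y":0,"z":-80,"rx":0,"ry":0,"rz":0,"claw":0},
])

```text
time_s: 11.65
position: [0.6629, -0.1036, 0.2509]
tcp_rot: [[-0.98, -0.2, -0.002], [-0.201, 0.98, 0.001], [0.002, 0.001, -1.0]]
force: [0.5, -0.5, 0.5]
opening: 0.699
grasp_force: 0.0
```

Run:
```python
from h import *
print(np.round(read_state()['joint_positions'],1))
a=np.radians(-74.2); tgt=np.r_[np.array([.523,-.26])+.022*np.array([np.cos(a),np.sin(a)]),.17]
print(tgt); delta(tgt,15.8)
```

```text
[ -18.4   33.7   74.6   -0.    71.8 -120. ]
[ 0.52899017 -0.2811688   0.17      ]
shift [ 166.6 -147.2   81.1] rz 14.29435513967887 tooly head 101.6 j6 -119.96238256778817 F [ 0.5 -0.5  0.5]
```

>>> apply_moves([
  {"x":167,"y":-147,"z":40,"rx":0,"ry":0,"rz":14.3,"claw":0},
  {"x":167,"y":-147,"z":40,"rx":0,"ry":0,"rz":14.3,"claw":0},
  {"x":167,"y":-147,"z":40,"rx":0,"ry":0,"rz":14.3,"claw":0},
  {"x":167,"y":-147,"z":40,"rx":0,"ry":0,"rz":14.3,"claw":0},
  {"x":167,"y":-147,"z":40,"rx":0,"ry":0,"rz":14.3,"claw":0},
  {"x":167,"y":-147,"z":40,"rx":0,"ry":0,"rz":14.3,"claw":0},
  {"x":167,"y":-147,"z":40,"rx":0,"ry":0,"rz":14.3,"claw":0},
  {"x":167,"y":-147,"z":40,"rx":0,"ry":0,"rz":14.3,"claw":0},
  {"x":167,"y":-147,"z":40,"rx":0,"ry":0,"rz":14.3,"claw":0},
  {"x":167,"y":-147,"z":40,"rx":0,"ry":0,"rz":14.3,"claw":0},
])

```text
time_s: 12.9
position: [0.5293, -0.2811, 0.2108]
tcp_rot: [[-0.274, 0.962, -0.0], [0.962, 0.274, -0.0], [0.0, -0.0, -1.0]]
force: [-0.3, 1.3, 1.2]
opening: 0.999
grasp_force: 0.0
```

Run:
```python
from h import *
print(np.round(read_state()['joint_positions'],1))
def pc(cam):
    im,d,p=grab(cam); v,u=np.mgrid[:480,:640]; P=cloud(p,np.c_[u.ravel(),v.ravel()],d.ravel()); ok=d.ravel()>0
    return im,P[ok],cv2.cvtColor(im,cv2.COLOR_RGB2HSV).reshape(-1,3).astype(int)[ok]
im,P,H=pc('wrist'); cv2.imwrite('pics/w6.png',im[:,:,::-1])
def fit(n,m):
    if m.sum()<20: print(n,m.sum()); return
    Q=P[m]; r=cv2.minAreaRect((Q[:,:2]*1000).astype(np.float32)); print(n,m.sum(),np.round(r[0],1),np.round(r[1],1),round(r[2],1),Q[:,2].max().round(4),np.round(cv2.boxPoints(r)).tolist())
near=np.hypot(P[:,0]-.523,P[:,1]+.26)<.055
fit('head',near&(P[:,2]>.018)&(P[:,2]<.045)&(H[:,1]<60))
fit('handle',(np.hypot(P[:,0]-.59,P[:,1]+.24)<.12)&(P[:,2]>.015)&(P[:,2]<.04)&(H[:,1]>90)&(P[:,1]<-.18))
fit('wedge',(np.hypot(P[:,0]-.54,P[:,1]+.11)<.09)&(P[:,2]>.035)&(P[:,2]<.055)&(H[:,1]>90))
im,P,H=pc('top')
L=np.c_[(P[:,:2]-O)@S,P[:,2]]
b=L[(abs(L[:,0])<.035)&(L[:,1]<-.112)&(L[:,1]>-.145)&(L[:,2]>.15)&(L[:,2]<.185)]; print('bar',len(b),np.median(b,0),b[:,2].max())
near=np.hypot(P[:,0]-.523,P[:,1]+.26)<.055
fit('wedge top',(np.hypot(P[:,0]-.54,P[:,1]+.11)<.09)&(P[:,2]>.035)&(P[:,2]<.055)&(H[:,1]>90))
delta([.529,-.2812,.17],15.8)
```

```text
[-38.6  30.7  88.   -0.   61.3 -54.6]
head 3229 [ 527.9 -256.6] [50.3 75.6] 15.1 0.0355 [[494.0, -227.0], [514.0, -300.0], [562.0, -287.0], [542.0, -214.0]]
handle 4252 [ 612.4 -235.1] [161.   25.1] 16.8 0.036 [[532.0, -246.0], [539.0, -270.0], [693.0, -224.0], [686.0, -200.0]]
wedge 4761 [ 542.5 -116.5] [119.8  19.8] 12.2 0.048 [[482.0, -120.0], [486.0, -139.0], [603.0, -114.0], [599.0, -94.0]]
bar 228 [-0.0008085  -0.12647955  0.16851493] 0.17381184184793175
wedge top 560 [ 551.5 -116.3] [103.9  26.7] 3.3 0.0515 [[499.0, -106.0], [500.0, -133.0], [604.0, -127.0], [603.0, -100.0]]
shift [ 0.1 -0.3 40.7] rz 0.010161090380599092 tooly head 15.9 j6 -54.50709968151253 F [ 0.2  0.2 -0.6]
```

>>> apply_moves([
  {"x":-3,"y":-1,"z":60,"rx":0,"ry":0,"rz":0,"claw":0},
  {"x":-3,"y":-1,"z":120,"rx":0,"ry":0,"rz":0,"claw":0},
  {"x":-3,"y":-1,"z":160,"rx":0,"ry":0,"rz":0,"claw":0},
  {"x":-3,"y":-1,"z":181,"rx":0,"ry":0,"rz":0,"claw":0},
  {"x":-3,"y":-1,"z":181,"rx":0,"ry":0,"rz":0,"claw":0},
])

```text
time_s: 13.62
position: [0.5287, -0.284, 0.0282]
tcp_rot: [[-0.273, 0.962, -0.002], [0.962, 0.273, 0.002], [0.002, -0.002, -1.0]]
force: [-0.6, -0.3, 0.3]
opening: 0.998
grasp_force: 0.0
```

Run:
```python
from h import *
im,d,p=grab('wrist'); cv2.imwrite('pics/w7.png',im[:,:,::-1])
```

```text
(no output)
```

View pics/w7.png

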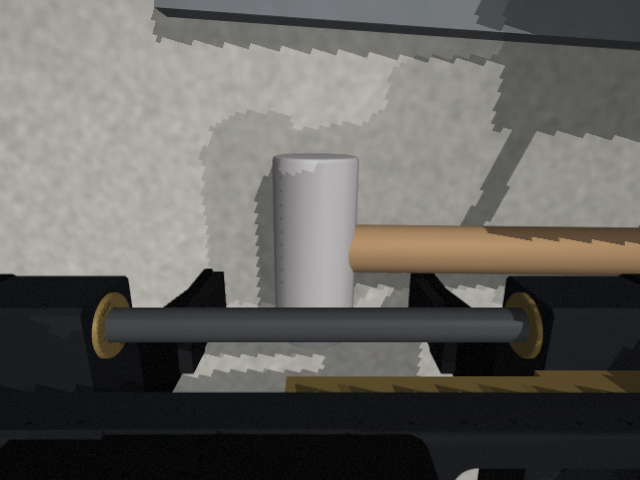

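>>> apply_moves([
  {"x":0,"y":0,"z":0,"rx":0,"ry":0,"rz":0,"claw":255},
  {"x":0,"y":0,"z":0,"rx":0,"ry":0,"rz":0,"claw":255},
  {"x":0,"y":0,"z":0,"rx":0,"ry":0,"rz":0,"claw":255},
  {"x":0,"y":0,"z":0,"rx":0,"ry":0,"rz":0,"claw":255},
  {"x":0,"y":0,"z":0,"rx":0,"ry":0,"rz":0,"claw":255},
  {"x":0,"y":0,"z":0,"rx":0,"ry":0,"rz":0,"claw":255},
  {"x":0,"y":0,"z":0,"rx":0,"ry":0,"rz":0,"claw":255},
  {"x":0,"y":0,"z":0,"rx":0,"ry":0,"rz":0,"claw":255},
])

```text
time_s: 14.68
position: [0.5291, -0.2844, 0.0297]
tcp_rot: [[-0.272, 0.962, -0.0], [0.962, 0.272, 0.0], [0.0, -0.0, -1.0]]
force: [-1.2, -0.2, 0.7]
opening: 0.38
grasp_force: 30.0
```

>>> apply_moves([
  {"x":0,"y":0,"z":-20,"rx":0,"ry":0,"rz":0,"claw":255},
  {"x":0,"y":0,"z":-50,"rx":0,"ry":0,"rz":0,"claw":255},
  {"x":0,"y":0,"z":-80,"rx":0,"ry":0,"rz":0,"claw":255},
  {"x":0,"y":0,"z":-80,"rx":0,"ry":0,"rz":0,"claw":255},
])

```text
time_s: 15.18
position: [0.5309, -0.2856, 0.113]
tcp_rot: [[-0.272, 0.962, 0.005], [0.962, 0.272, -0.004], [-0.006, 0.004, -1.0]]
force: [0.4, 0.5, -2.4]
opening: 0.384
grasp_force: 30.0
```

Run:
```python
from h import *
import pickle
im,d,p=grab('wrist'); pickle.dump((im,d,p),open('w8.pkl','wb'))
# mallet position relative to the tool
v,u=np.mgrid[:480,:640]; P=cloud(p,np.c_[u.ravel(),v.ravel()],d.ravel())
s=read_state(); R=np.array(s['tcp_rot']); Q=(P-s['position'])@R*1000
H=cv2.cvtColor(im,cv2.COLOR_RGB2HSV).reshape(-1,3)
m=(d.ravel()>0)&(Q[:,0]>5)&(Q[:,0]<80)&(abs(Q[:,1])<30)&(Q[:,2]>-25)&(Q[:,2]<25)&(H[:,1]<50)
print('head',m.sum(),Q[m].min(0),Q[m].max(0))
h=(d.ravel()>0)&(H[:,1]>90)&(Q[:,1]>20)&(Q[:,2]<45)&(Q[:,2]>-60)&(Q[:,0]<60)
for a in (30,50,80,110,140): 
  k=h&(abs(Q[:,1]-a)<5)
  if k.sum(): print(a,np.percentile(Q[k],[2,98],axis=0).round(1).tolist())
print('butt tgt'); delta(s2w(-.25,-.109,.1),101.5); print(s['position'],s['opening'],s['moment'])
```

```text
head 13387 [  5.00211405 -28.76821285 -16.47452477] [63.94741299 29.4961099  24.94368504]
30 [[11.2, 25.2, 0.7], [35.4, 34.8, 10.3]]
50 [[17.9, 45.2, 0.9], [35.3, 54.7, 10.0]]
80 [[-26.6, 75.5, -59.3], [35.7, 84.5, 9.2]]
110 [[17.2, 105.2, 0.8], [35.0, 114.8, 9.8]]
butt tgt
shift [173.6 -67.5  10.7] rz -14.28814976148106 tooly head 15.8 j6 -54.66124397078967 F [-0.1 -0.1 -2.4]
[ 0.52986604 -0.28480106  0.11132066] 0.38028446834174473 [-0.1911929   0.18407701  0.06192727]
```

Run:
```python
from h import *
t=s2w(-.273,-.107,.113); print(t); delta(t)
```

```text
[ 0.39481292 -0.13877939  0.113     ]
shift [177.2 -90.3  -2.3] rz None tooly head 15.8 j6 -54.66124397078967 F [-0.1 -0.1 -2.4]
```

>>> apply_moves([
  {"x":177,"y":-90,"z":0,"rx":0,"ry":0,"rz":15.7,"claw":255},
  {"x":177,"y":-90,"z":0,"rx":0,"ry":0,"rz":15.7,"claw":255},
  {"x":177,"y":-90,"z":0,"rx":0,"ry":0,"rz":15.7,"claw":255},
  {"x":177,"y":-90,"z":0,"rx":0,"ry":0,"rz":15.7,"claw":255},
  {"x":177,"y":-90,"z":0,"rx":0,"ry":0,"rz":15.7,"claw":255},
  {"x":177,"y":-90,"z":0,"rx":0,"ry":0,"rz":15.7,"claw":255},
  {"x":177,"y":-90,"z":0,"rx":0,"ry":0,"rz":15.7,"claw":255},
  {"x":177,"y":-90,"z":0,"rx":0,"ry":0,"rz":15.7,"claw":255},
  {"x":177,"y":-90,"z":0,"rx":0,"ry":0,"rz":15.7,"claw":255},
  {"x":177,"y":-90,"z":0,"rx":0,"ry":0,"rz":15.7,"claw":255},
])

```text
time_s: 16.48
position: [0.3939, -0.138, 0.1091]
tcp_rot: [[0.979, 0.202, -0.002], [0.202, -0.979, 0.001], [-0.001, -0.002, -1.0]]
force: [0.4, -0.0, -2.0]
opening: 0.385
grasp_force: 30.0
```

```bash
cat > w.py <<'E'
from h import *
im,d,p=grab('wrist'); s=read_state(); R=np.array(s['tcp_rot'])
v,u=np.mgrid[:480,:640]; P=cloud(p,np.c_[u.ravel(),v.ravel()],d.ravel()); Q=(P-s['position'])@R*1000
H=cv2.cvtColor(im,cv2.COLOR_RGB2HSV).reshape(-1,3); ok=d.ravel()>0
m=ok&(H[:,1]>110)&(P[:,2]>.035)&(P[:,2]<.055)&(Q[:,0]>55)&(abs(Q[:,1])<40)
n,l,st,_=cv2.connectedComponentsWithStats(m.reshape(480,640).astype(np.uint8)); m=l.ravel()==1+st[1:,4].argmax()
q=Q[m]; print('wedge n',m.sum(),'min',q.min(0).round(1),'max',q.max(0).round(1))
e=q[q[:,0]<q[:,0].min()+6]; print('butt y',e[:,1].min().round(1),e[:,1].max().round(1))
m=ok&(Q[:,0]>30)&(Q[:,0]<75)&(abs(Q[:,1])<16)&(Q[:,2]<12)&(Q[:,2]>-25)&(H[:,1]<60); print('head',Q[m].min(0).round(1),Q[m].max(0).round(1))
x=(np.array(s['position'][:2])-O)@S; print('TCP stand',x.round(4),s['position'][2],'F stand',(S.T@s['force'][:2]).round(1),round(s['force'][2],1),'head',np.degrees(np.arctan2(R[1,0],R[0,0])).round(2),s['opening'])
cv2.imwrite('pics/wlast.png',im[:,:,::-1])
E
python3 w.py
```

```text
wedge n 5400 min [ 90.  -12.5  61. ] max [132.7  18.6  74.1]
butt y -12.5 18.6
head [ 30.  -16.   -5.2] [64.  16.  11.9]
TCP stand [-0.2737 -0.1062] 0.10918390694065779 F stand [0.9 0.1] -2.6 head 11.7 0.38462847656875937
```

>>> apply_moves([
  {"x":0,"y":2,"z":30,"rx":0,"ry":0,"rz":0,"claw":255},
  {"x":0,"y":2,"z":60,"rx":0,"ry":0,"rz":0,"claw":255},
  {"x":0,"y":2,"z":65,"rx":0,"ry":0,"rz":0,"claw":255},
  {"x":8,"y":2,"z":65,"rx":0,"ry":0,"rz":0,"claw":255},
  {"x":16,"y":2,"z":65,"rx":0,"ry":0,"rz":0,"claw":255},
  {"x":22,"y":2,"z":65,"rx":0,"ry":0,"rz":0,"claw":255},
  {"x":28,"y":2,"z":65,"rx":0,"ry":0,"rz":0,"claw":255},
  {"x":34,"y":2,"z":65,"rx":0,"ry":0,"rz":0,"claw":255},
  {"x":40,"y":2,"z":65,"rx":0,"ry":0,"rz":0,"claw":255},
])

```text
time_s: 17.65
position: [0.4343, -0.1322, 0.0448]
tcp_rot: [[0.98, 0.201, -0.0], [0.201, -0.98, 0.0], [-0.0, -0.0, -1.0]]
force: [-0.4, -0.2, -1.6]
opening: 0.381
grasp_force: 30.0
```

```bash
python3 w.py
```

```text
wedge n 12413 min [ 62.9 -16.   -3.1] max [112.6  15.4   2. ]
butt y -16.0 15.2
head [ 30.  -16.   -5.5] [73.  15.9 11.9]
TCP stand [-0.232  -0.1089] 0.04482204021403255 F stand [-0.3  0.3] -1.7 head 11.58 0.37834566937247566
```

>>> apply_moves([
  {"x":6,"y":0,"z":0,"rx":0,"ry":0,"rz":0,"claw":255},
  {"x":12,"y":0,"z":0,"rx":0,"ry":0,"rz":0,"claw":255},
  {"x":18,"y":0,"z":0,"rx":0,"ry":0,"rz":0,"claw":255},
  {"x":24,"y":0,"z":0,"rx":0,"ry":0,"rz":0,"claw":255},
  {"x":30,"y":0,"z":0,"rx":0,"ry":0,"rz":0,"claw":255},
  {"x":36,"y":0,"z":0,"rx":0,"ry":0,"rz":0,"claw":255},
  {"x":40,"y":0,"z":0,"rx":0,"ry":0,"rz":0,"claw":255},
  {"x":44,"y":0,"z":0,"rx":0,"ry":0,"rz":0,"claw":255},
])

```text
time_s: 18.7
position: [0.4774, -0.1235, 0.0447]
tcp_rot: [[0.98, 0.2, -0.0], [0.2, -0.98, 0.0], [-0.0, -0.0, -1.0]]
force: [-0.8, -0.0, -2.6]
opening: 0.383
grasp_force: 30.0
```

```bash
python3 w.py
```

```text
wedge n 12479 min [ 63.3 -16.   -3.4] max [113.   15.6   1.7]
butt y -16.0 15.3
head [ 30.  -16.   -5.6] [71.3 16.  12. ]
TCP stand [-0.1884 -0.1087] 0.0447391708891997 F stand [-0.3 -0.5] -1.4 head 11.57 0.3847593985313616
```

>>> apply_moves([
  {"x":3,"y":0,"z":0,"rx":0,"ry":0,"rz":0,"claw":255},
  {"x":6,"y":0,"z":0,"rx":0,"ry":0,"rz":0,"claw":255},
  {"x":9,"y":0,"z":0,"rx":0,"ry":0,"rz":0,"claw":255},
])

```text
time_s: 19.12
position: [0.4849, -0.1216, 0.0446]
tcp_rot: [[0.98, 0.2, -0.003], [0.2, -0.98, 0.001], [-0.003, -0.001, -1.0]]
force: [-6.9, -4.6, -0.9]
opening: 0.383
grasp_force: 30.1
```

>>> apply_moves([
  {"x":2,"y":0,"z":0,"rx":0,"ry":0,"rz":0,"claw":255},
  {"x":4,"y":0,"z":0,"rx":0,"ry":0,"rz":0,"claw":255},
])

```text
time_s: 19.38
position: [0.4851, -0.1209, 0.0442]
tcp_rot: [[0.98, 0.201, -0.011], [0.201, -0.98, 0.002], [-0.01, -0.004, -1.0]]
force: [-15.6, -11.5, 1.5]
opening: 0.379
grasp_force: 30.2
```

>>> apply_moves([
  {"x":2,"y":0,"z":0,"rx":0,"ry":0,"rz":0,"claw":255},
  {"x":4,"y":0,"z":0,"rx":0,"ry":0,"rz":0,"claw":255},
  {"x":4,"y":0,"z":0,"rx":0,"ry":0,"rz":0,"claw":255},
])

```text
time_s: 19.75
position: [0.4854, -0.1194, 0.0438]
tcp_rot: [[0.979, 0.201, -0.018], [0.201, -0.979, 0.005], [-0.017, -0.008, -1.0]]
force: [-18.0, -11.6, 2.4]
opening: 0.381
grasp_force: 30.2
```

```bash
python3 w.py
```

```text
wedge n 12944 min [ 62.7 -13.5  -6.5] max [112.7  18.6  -0.4]
butt y -13.5 17.6
head [ 30.  -16.   -6.7] [73.6 16.  12. ]
TCP stand [-0.1803 -0.1061] 0.043836240647503924 F stand [-19.2  -8.4] 2.7 head 11.62 0.3800110146295545
```

>>> apply_moves([
  {"x":2,"y":2,"z":0,"rx":0,"ry":0,"rz":0,"claw":255},
  {"x":4,"y":4,"z":0,"rx":0,"ry":0,"rz":0,"claw":255},
  {"x":5,"y":4,"z":0,"rx":0,"ry":0,"rz":0,"claw":255},
])

```text
time_s: 20.18
position: [0.4929, -0.1217, 0.0438]
tcp_rot: [[0.979, 0.201, -0.015], [0.202, -0.979, 0.005], [-0.013, -0.007, -1.0]]
force: [-12.7, -5.8, 0.6]
opening: 0.38
grasp_force: 30.0
```

```bash
python3 w.py
```

```text
wedge n 12878 min [ 63.  -14.2  -5.9] max [112.8  16.9  -0.5]
butt y -14.2 16.9
head [ 30.  -16.   -6.5] [73.  16.  11.6]
TCP stand [-0.1735 -0.1098] 0.043733546694368935 F stand [-13.5  -2.7] 0.7 head 11.64 0.3834811611306399
```

>>> apply_moves([
  {"x":2,"y":0,"z":0,"rx":0,"ry":0,"rz":0,"claw":255},
  {"x":4,"y":1,"z":0,"rx":0,"ry":0,"rz":0,"claw":255},
  {"x":4,"y":1,"z":0,"rx":0,"ry":0,"rz":0,"claw":255},
])

```text
time_s: 20.6
position: [0.4936, -0.1214, 0.0434]
tcp_rot: [[0.979, 0.202, -0.022], [0.203, -0.979, 0.006], [-0.02, -0.011, -1.0]]
force: [-18.3, -8.9, 2.7]
opening: 0.383
grasp_force: 30.0
```

>>> apply_moves([
  {"x":2,"y":1,"z":0,"rx":0,"ry":0,"rz":0,"claw":255},
  {"x":3,"y":1,"z":0,"rx":0,"ry":0,"rz":0,"claw":255},
  {"x":3,"y":1,"z":0,"rx":0,"ry":0,"rz":0,"claw":255},
])

```text
time_s: 20.98
position: [0.4943, -0.1214, 0.0431]
tcp_rot: [[0.979, 0.203, -0.027], [0.203, -0.979, 0.008], [-0.025, -0.013, -1.0]]
force: [-22.9, -10.7, 4.3]
opening: 0.386
grasp_force: 30.1
```

```bash
python3 w.py
```

```text
wedge n 13212 min [ 62.4 -14.1  -7.9] max [112.3  17.1  -1.9]
butt y -14.1 16.8
head [ 30.  -16.   -7.5] [67.3 16.  11.5]
TCP stand [-0.1721 -0.1098] 0.04311242740967465 F stand [-24.   -4.8] 4.7 head 11.72 0.3788878647189533
```

>>> apply_moves([
  {"x":2,"y":1,"z":0,"rx":0,"ry":0,"rz":0,"claw":255},
  {"x":4,"y":1,"z":0,"rx":0,"ry":0,"rz":0,"claw":255},
  {"x":4,"y":1,"z":0,"rx":0,"ry":0,"rz":0,"claw":255},
  {"x":4,"y":1,"z":0,"rx":0,"ry":0,"rz":0,"claw":255},
])

```text
time_s: 21.52
position: [0.4955, -0.1209, 0.0427]
tcp_rot: [[0.979, 0.203, -0.034], [0.204, -0.979, 0.009], [-0.031, -0.016, -0.999]]
force: [-27.0, -11.5, 5.0]
opening: 0.387
grasp_force: 30.1
```

```bash
python3 w.py
```

```text
wedge n 13522 min [ 61.  -14.1  -8.7] max [114.5  17.2   3.9]
butt y -14.1 17.1
head [ 30.  -15.8  -8.6] [63.6 16.  10.3]
TCP stand [-0.1707 -0.1095] 0.042681459029490554 F stand [-29.6  -6.1] 4.7 head 11.76 0.38135880465622723
```

>>> apply_moves([
  {"x":-20,"y":0,"z":0,"rx":0,"ry":0,"rz":0,"claw":255},
  {"x":-45,"y":0,"z":0,"rx":0,"ry":0,"rz":0,"claw":255},
  {"x":-70,"y":0,"z":0,"rx":0,"ry":0,"rz":0,"claw":255},
  {"x":-80,"y":0,"z":-30,"rx":0,"ry":0,"rz":0,"claw":255},
  {"x":-80,"y":0,"z":-60,"rx":0,"ry":0,"rz":0,"claw":255},
  {"x":-80,"y":0,"z":-60,"rx":0,"ry":0,"rz":0,"claw":255},
])

```text
time_s: 22.32
position: [0.4342, -0.1408, 0.1065]
tcp_rot: [[0.98, 0.2, 0.005], [0.2, -0.98, -0.003], [0.004, 0.004, -1.0]]
force: [0.8, -0.6, -1.8]
opening: 0.381
grasp_force: 29.8
```

```bash
python3 w.py
python3 - <<'E'
from h import *
s=read_state(); im,d,p=grab('wrist')
v,u=np.mgrid[:480,:640]; P=cloud(p,np.c_[u.ravel(),v.ravel()],d.ravel())
L=np.c_[(P[:,:2]-O)@S,P[:,2]]; H=cv2.cvtColor(im,cv2.COLOR_RGB2HSV).reshape(-1,3)
m=(d.ravel()>0)&(H[:,1]>110)&(L[:,2]>.035)&(L[:,2]<.055)&(L[:,1]>-.14)&(L[:,1]<-.08)
print('wedge stand',np.percentile(L[m],[1,99],axis=0).round(4))
delta(s2w(-.25,-.255,.1))
E
```

```text
wedge n 1376 min [125.1 -21.1  57.8] max [132.9   9.9  70.7]
butt y -21.1 9.9
head [ 30.  -15.9  -8.2] [63. 16. 12.]
TCP stand [-0.2354 -0.1163] 0.10545484767718424 F stand [0.8 0.4] -1.8 head 11.56 0.38414660630179365
wedge stand [[-0.1099 -0.1262  0.0353]
 [-0.1039 -0.0956  0.0471]]
shift [-14.3 139.2   4.8] rz None tooly head -78.4 j6 46.38680752075247 F [-0.1 -0.2 -2.3]
```

>>> apply_moves([
  {"x":-14,"y":50,"z":0,"rx":0,"ry":0,"rz":0,"claw":255},
  {"x":-14,"y":100,"z":0,"rx":0,"ry":0,"rz":0,"claw":255},
  {"x":-14,"y":139,"z":20,"rx":0,"ry":0,"rz":0,"claw":255},
  {"x":-14,"y":139,"z":50,"rx":0,"ry":0,"rz":0,"claw":255},
  {"x":-14,"y":139,"z":70,"rx":0,"ry":0,"rz":0,"claw":255},
  {"x":-14,"y":139,"z":75,"rx":0,"ry":0,"rz":0,"claw":255},
  {"x":-14,"y":139,"z":77,"rx":0,"ry":0,"rz":0,"claw":255},
  {"x":-14,"y":139,"z":77,"rx":0,"ry":0,"rz":0,"claw":255},
])

```text
time_s: 23.42
position: [0.4456, -0.2781, 0.0291]
tcp_rot: [[0.98, 0.201, -0.002], [0.201, -0.98, 0.001], [-0.002, -0.002, -1.0]]
force: [-5.6, 0.7, 19.2]
opening: 0.38
grasp_force: 30.0
```

>>> apply_moves([
  {"x":0,"y":0,"z":-1,"rx":0,"ry":0,"rz":0,"claw":120},
  {"x":0,"y":0,"z":-1,"rx":0,"ry":0,"rz":0,"claw":60},
  {"x":0,"y":0,"z":-1,"rx":0,"ry":0,"rz":0,"claw":0},
  {"x":0,"y":0,"z":-1,"rx":0,"ry":0,"rz":0,"claw":0},
  {"x":0,"y":0,"z":-1,"rx":0,"ry":0,"rz":0,"claw":0},
  {"x":0,"y":0,"z":-30,"rx":0,"ry":0,"rz":0,"claw":0},
  {"x":0,"y":0,"z":-80,"rx":0,"ry":0,"rz":0,"claw":0},
  {"x":0,"y":0,"z":-130,"rx":0,"ry":0,"rz":0,"claw":0},
  {"x":0,"y":0,"z":-180,"rx":0,"ry":0,"rz":0,"claw":0},
  {"x":0,"y":0,"z":-180,"rx":0,"ry":0,"rz":0,"claw":0},
])

```text
time_s: 24.68
position: [0.4487, -0.2806, 0.2118]
tcp_rot: [[0.98, 0.201, 0.007], [0.201, -0.98, -0.007], [0.006, 0.008, -1.0]]
force: [-0.8, -0.2, -0.3]
opening: 0.997
grasp_force: 0.0
```

Run:
```python
from h import *
holders('scene'); 
im,_,_=grab('scene'); a=im[150:400,130:480,::-1]; im,_,_=grab('wrist'); cv2.imwrite('pics/f.png',np.hstack([a,cv2.resize(im[:,:,::-1],(333,250))]))
```

```text
[409 270  10   6  21] [-0.079  0.057  0.02 ] [-0.08   0.05   0.013] [-0.078  0.065  0.028]
[343 278  19  19 275] [-0.041 -0.052  0.023] [-0.058 -0.068  0.012] [-0.029 -0.036  0.028]
[387 304  20  20 319] [0.007 0.021 0.024] [-0.011  0.006  0.012] [0.021 0.037 0.029]
[338 308  15  21 247] [ 0.026 -0.064  0.032] [ 0.009 -0.075  0.012] [ 0.038 -0.051  0.043]
[328 332  20  19 281] [ 0.067 -0.075  0.033] [ 0.052 -0.089  0.014] [ 0.08  -0.059  0.043]
```

View pics/f.png

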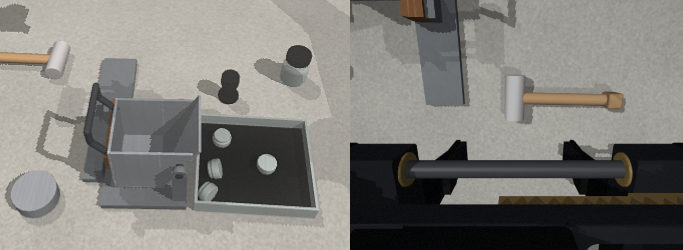

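The picture shows the pan upright at (150,135), the wedge behind it, all four holders in the tray at (221,137), (214,168), (207,190) and (266,163), and the mallet flat on the bench (right half, (515,98)). All is in order, so I hand in.

```bash
python3 -c "
from rig import hand_in; print(hand_in())"
```

```text
the job is handed in; nothing more can be done
None
```

I handed the job in at about 25 s: all four holders are in the tray, the pan is upright on its stop, the wedge is driven about 60 mm past the gap mouth with the mallet head at up to about 28 N, and the mallet lies on the bench. The hand-in gave no verdict, and I did not measure the wedge's press on the pan (over 4 N needed).

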